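# Take the pry bar out of the opened safe

## Task

The wall safe lies on its back with its door taken off, and a red-handled pry bar, longer than the doorway, lies inside with its steel end hidden under the fixed front plate. Take hold of its handle, tilt it and draw it out diagonally, handle first, through the doorway, and finish while still holding the whole bar still in the air, its lowest point at least 5 cm above the top of the safe. Leave the door leaf, the powder jar and the loupe where they are.

Things in the scene. Friction and masses are not known exactly. Their poses are not given: they have to be found in the camera images.
- safe: Shallow beige-grey steel wall safe lying on its back, fixed, 320 (x) x 220 (y) x 80 mm (z), walls 4 mm. Origin: centre of its underside, on the table; z up; the +x end, with the doorway, points roughly to the robot's left. Its upper face is the front plate (z = 76 to 80) with one doorway, no door. Other end wall: inner face x = -156.
- doorway (a point): Centre of the rectangular doorway, at the top of the front plate (safe frame x = 50, y = 0, z = 80 mm); axes as the safe's. The doorway runs 70 mm to either side along x (safe x = -20 to 120) and 80 mm to either side along y; the plate covers all the rest.
- liner (a point): Middle of the top of the hard dark plastic liner slab inside the safe (safe frame x = 60, y = 0, z = 28 mm); axes as the safe's. The liner fills safe x = -15 to 135, y = -95 to 95 mm under the doorway. Beside it (safe x below -15, under the plate) the inside is empty down to the safe's floor at z = 4 mm.
- bar: Loose pry bar, 240 mm long, 0.2 to 0.33 kg. x runs along it towards the handle's butt, z up as it lies. Origin: centre of the handle's underside. Red handle x = -55 to 55, 24 wide (y), z = 0 to 24 mm; centre of mass x = -30. It starts level, handle flat on the liner near the middle of the doorway, within 0.1 rad of the safe's x, the shank standing out free under the front plate.
- bar_butt (a point): Butt end of the handle, on the bar's long axis (bar frame x = 55, z = 12 mm); axes as the bar's.
- bar_tip (a point): Chisel end of the bar, on its long axis (bar frame x = -185, z = 12 mm); axes as the bar's. The flat steel shank runs from the handle (bar x = -55) to x = -167, 14 mm wide x 8 high; the chisel end from there is 20 wide x 6 high; both are centred at bar z = 12 mm.
- door_leaf: Bystander: the safe's removed door leaf lying flat on the table, beige-grey, 138 x 158 x 6 mm with a steel lock knob and black handle up to 18 mm high. Origin: centre of its underside.
- powder_jar: Bystander: glass jar of fingerprint powder with a black lid, 60 mm across, 65 mm high. Origin: centre of its underside.
- loupe: Bystander: small black stand magnifier, 52 mm across, 36 mm high. Origin: centre of its underside.
Mind the look-alikes: they are no part of the job. Leave any purple or yellow look-alike of the bar alone.

How it is judged:
By the outcome, as a careful person would: the job done as asked, in the order asked, and still so for the second after the job is handed in, while the arm keeps its last pose, push and grip.
It also fails if it takes over 38 s, if anything falls off the work surface, if the arm or the gripper's body presses on something with over 40 N, if the wrist force passes 120 N, or if a joint passes its speed limit or range.

## Robot

A 6-joint arm with a two-finger parallel gripper is mounted at the origin on the work surface. World frame = base frame: x ahead of the robot, y to its left, z up, the work surface at z = 0. Lengths are in m, angles in degrees, forces in N, time in s.
With the tool pointing down it reaches from about 0.25 to 0.725 m from the base axis. Payload 9.7 kg.
Tool frame: the origin (TCP) lies midway between the tips of the shut fingers; the grasp point (between the pads) lies 19 mm behind it (bot.pinch_z is the distance from the TCP to the grasp point, in m); z points along the fingers, x is the direction in which the jaws open and shut, and the axes are right-handed (so a half turn about z gives the same grasp; the last joint's range is limited). The gripper opens to 85 mm and grips with 20 to 120 N. Pads are 22 mm wide; open, the fingers measure 114 mm over their backs; the gripper's body (76 mm by 85 mm) begins 54 mm behind the grasp point. The pads swing forward as they close: fully open they stand 13 mm farther back than shut.
Start: joints at [69.328, 4.979, 10.078, 95.1, 0, 90], TCP at [0.194, 0.515, 0.231] pointing down, gripper open.
Joint ranges: [-179.16, 179.16], [-48.56, 103.87], [-65.8, 70.77], [-126.05, 130.52], [-82.76, 87.17], [-180, 180]. Speed limits (degrees/s): [127.2, 127.2, 147.25, 180, 180, 180].

## Interface

Orientations are given as [roll, pitch, yaw] about the fixed x, y, z axes, in that order (R = Rz(yaw) Ry(pitch) Rx(roll)).
In Python, from workcell import bot gives the robot as it stands. The module is installed in compiled form; this text tells all that it offers.
- The arm moves only by the shell command python3 -m pendant 'ROWS' [FORCE]. ROWS is JSON, a list of rows, each a list of 7 numbers: the shift along the tool's x, y, z scaled (see below), then the turn, a rotation vector about the tool's x, y, z scaled (see below), then the closure, from 0 (fully open) to 1 (shut). In form: [[tx, ty, tz, wx, wy, wz, jaw], ...]. A call has 1 to 12 rows; each row shifts and turns the pose as measured when the row begins, along the tool's axes as they then stand; what a row does not reach is not made up. The controller multiplies each number of a shift by 0.25 m and each number of a turn by pi rad. A row lasts 1/10 s, in which the tool goes at most 50 mm and 8.59 degrees, less where a joint would pass 70% of its speed; a pose out of reach is approached as far as the arm can. A call with a number of a shift or a turn outside -1 to 1 is refused whole. A call with a gripper value outside its range is refused whole. The fingers move at their own pace and stop on an object; FORCE is the grip in N (left out, the last holds). Time passes only in rows, so rows that do not move let the fingers close. It gives the time, the measured TCP pose, the force and the opening at its end, in the units of the state.
- bot.get_obs(): the state, without advancing time (a new reading comes with each control period).
- bot.camera(name): name is "scene" or "top" or "wrist"; returns the picture (480x640x3 uint8, red, green, blue); there is no depth.
- bot.calibration(name): a dict with "intrinsics" (3x3 intrinsics, pixels), "k1" (the pictures are not rectified: a ray, as slopes to the right and down, at radius r is drawn at 1 + k1 r^2 times it, then the intrinsics apply), "xyz" and "attitude" of the camera in the world. Camera axes: x right, y up, looking along -z (the intrinsics and any distortion apply to the point x, -y, -z); pixel columns grow to the right and rows downward; lengths in m; the calibration is good to about 2 mm. A picture is of the moment at which its call begins: read the wrist's pose just before it. calibration takes no time and is no camera call; for the wrist camera it gives the pose at the moment of the call.
- bot.job_done(): hands the job in, once; it reports no verdict.
The state is a dict: "time": time; "q": joint angles; "qd": joint speeds; "joint_efforts": joint torques, N m; "ee_pos": TCP position; "tcp_rot": TCP orientation; "wrist_force": force on the tool from outside, world axes, zero at the start; "torque": the same for the moment, N m; "opening": finger opening in m.
Only numpy, scipy, OpenCV 4.12 (cv2) and the standard library are available. Lean on these libraries where they do the work, as an engineer would, in place of code of your own. Each camera call takes 0.05 s, during which the arm holds its last target.

## Working session

There is one attempt and no reset: what is moved stays moved. The work goes in short steps, Python scripts to look and compute and a shell command to move; the robot and the scene stay as the last step left them, time stands still between calls to the robot, and variables do not carry over. Pictures are saved under pics/ and viewed, and the job is handed in when it is done.

```bash
mkdir -p pics; ls; python3 - <<'E'
from workcell import bot
import cv2
o=bot.get_obs(); print(o)
for n in ["scene","top","wrist"]:
    c=bot.calibration(n); print(n,c)
    cv2.imwrite(f"pics/{n}0.png",bot.camera(n)[:,:,::-1])
print(bot.pinch_z)
E
```

```text
pics
{'time': 0.0, 'q': array([6.93277909e+01, 5.01028020e+00, 1.00342481e+01, 9.50986693e+01,
       2.90933795e-03, 8.99990334e+01]), 'qd': array([ 0.01095166,  0.00373835, -0.0350959 ,  0.04825787,  0.0227152 ,
       -0.03968447]), 'joint_efforts': array([ 7.03304922e-04, -5.20393109e+01,  4.64798176e+01,  1.66295929e-02,
       -1.93119155e-05,  9.09514682e-06]), 'ee_pos': array([0.19406861, 0.51438303, 0.23058908]), 'tcp_rot': array([-1.79997089e+02,  7.47013461e-02,  6.93287575e+01]), 'wrist_force': array([ 0.24856167, -0.34856495,  0.48281469]), 'torque': array([ 0.02384235, -0.02526332, -0.01749654]), 'opening': 0.08551102573061266}
scene {'intrinsics': array([[522.11806279,   0.        , 323.23578319],
       [  0.        , 522.11806279, 246.55835894],
       [  0.        ,   0.        ,   1.        ]]), 'k1': -0.04244601493282555, 'xyz': array([1.21614154, 0.00670261, 0.86748201]), 'attitude': array([44.61786964,  1.03117866, 91.66463935])}
top {'intrinsics': array([[453.65169271,   0.        , 319.22196109],
       [  0.        , 453.65169271, 229.23024514],
       [  0.        ,   0.        ,   1.        ]]), 'k1': 0.017060673778833656, 'xyz': array([ 0.39719282, -0.02266857,  1.01826901]), 'attitude': array([  2.77917776,   0.14495117, -91.46358369])}
wrist {'intrinsics': array([[378.07620145,   0.        , 318.94139394],
       [  0.        , 378.07620145, 240.72654154],
       [  0.        ,   0.        ,   1.        ]]), 'k1': -0.0697213859127225, 'xyz': array([0.12004694, 0.54282699, 0.37391502]), 'attitude': array([-1.79566869e+01,  5.06208501e-02,  6.92881872e+01])}
0.0187
```

View pics/scene0.png

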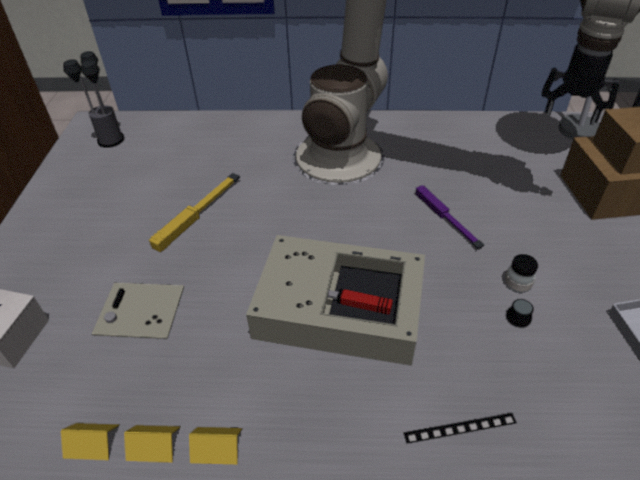

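View pics/top0.png

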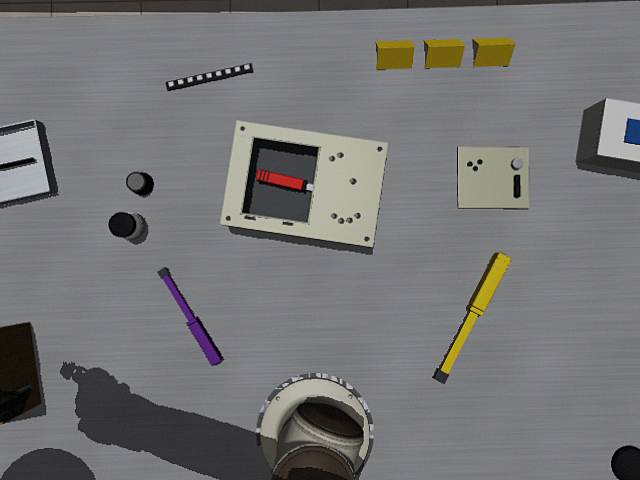

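View pics/wrist0.png

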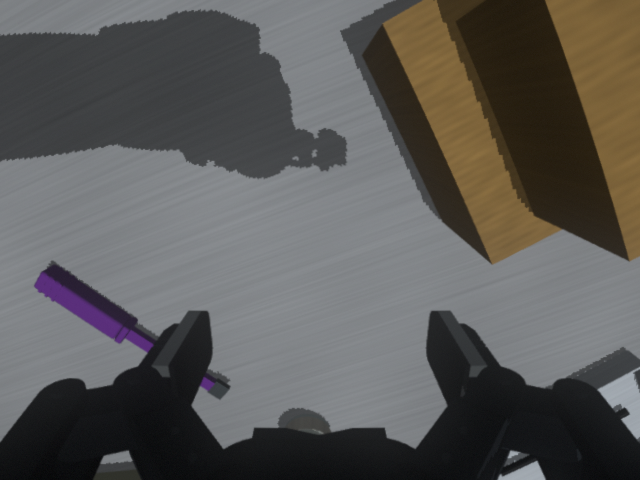

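The safe spans about (221..387, 121..250) in the top view. The red handle runs from about (257,175) to (307,187), with the shank disappearing towards image right. Next I'll enlarge that region.

```bash
python3 - <<'E'
import cv2
a=cv2.imread("pics/top0.png")[110:260,210:400]
cv2.imwrite("pics/top0c.png",cv2.resize(a,None,fx=4,fy=4,interpolation=cv2.INTER_CUBIC))
a=cv2.imread("pics/scene0.png")[230:360,240:440]
cv2.imwrite("pics/scene0c.png",cv2.resize(a,None,fx=4,fy=4,interpolation=cv2.INTER_CUBIC))
E
```

```text
(no output)
```

View pics/top0c.png

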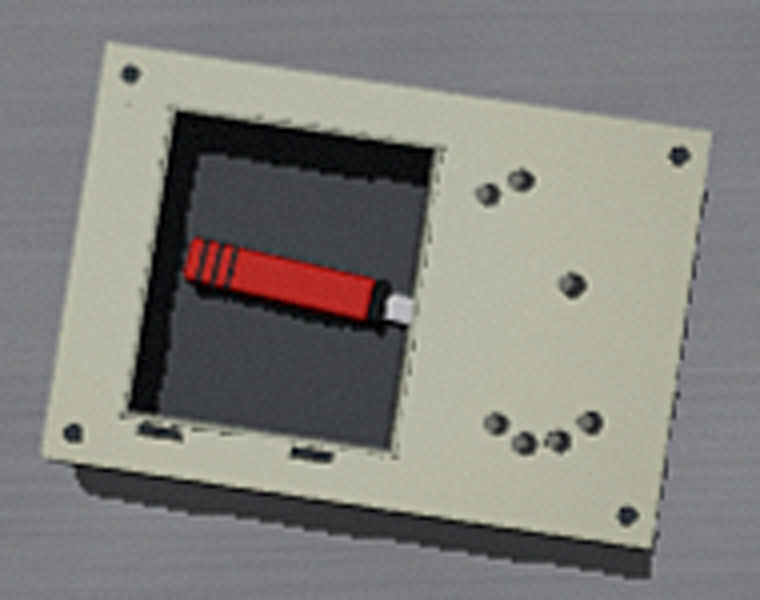

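View pics/scene0c.png

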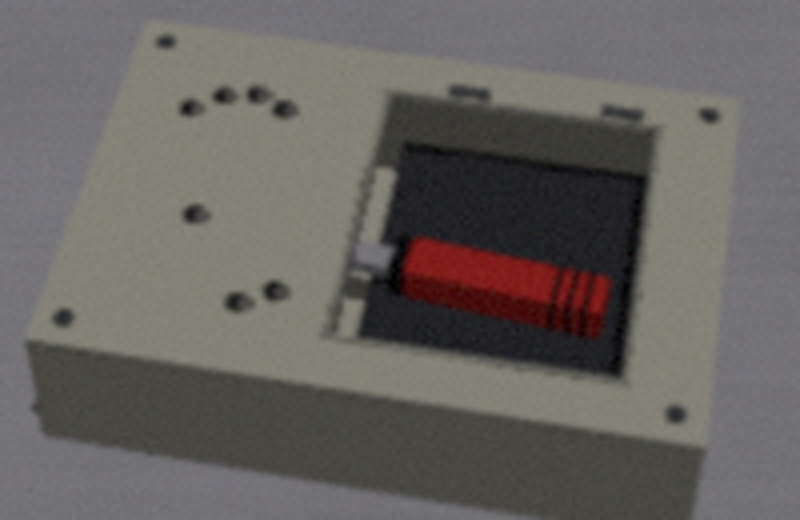

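Top crop (x4): safe top corners are (108,42), (712,132), (652,548), (42,458), and the handle runs from its butt at (189,259) to its shank end at about (381,302). In the scene crop, the safe corners are (148,20), (740,98), (706,447), (28,342). I'll fit the poses from these.

```bash
cat > h.py <<'E'
import numpy as np, cv2
from scipy.spatial.transform import Rotation as R
from scipy.optimize import least_squares
def proj(c,P):
    Rm=R.from_euler('xyz',c['attitude'],degrees=True).as_matrix()
    p=(np.atleast_2d(P)-c['xyz'])@Rm
    p=np.c_[p[:,0],-p[:,1],-p[:,2]]; s=p[:,:2]/p[:,2:]
    s=s*(1+c['k1']*(s**2).sum(1))[:,None]
    K=c['intrinsics']; return s@K[:2,:2].T+K[:2,2]
def ray(c,uv,z):
    K=c['intrinsics']
    f=lambda s:(proj(c,[s[0],s[1],z])[0]-uv)
    return np.r_[least_squares(f,[0.4,0.1]).x,z]
E
python3 - <<'E'
from h import *
from workcell import bot
ct=bot.calibration("top"); cs=bot.calibration("scene")
def un(l,o): return (np.array(l,float)+.5)/4-.5+o
T=un([(108,42),(712,132),(652,548),(42,458),(178,112),(438,150),(395,455),(128,412)],[210,110])
S=un([(148,20),(740,98),(706,447),(28,342),(390,92),(662,126),(625,378),(332,335)],[240,230])
# safe frame: image-left = +x ; top image up= world +x(away)
# safe x ~ +world y => safe y ~ -world x
A=np.array([[160,-110],[-160,-110],[-160,110],[160,110],[120,-80],[-20,-80],[-20,80],[120,80]])/1000
B=np.array([[-160,110],[160,110],[160,-110],[-160,-110],[-20,80],[120,80],[120,-80],[-20,-80]])/1000
def W(P,z,t): 
    c,s=np.cos(t[2]),np.sin(t[2]); return np.c_[P@np.array([[c,s],[-s,c]])+t[:2],np.full(len(P),z)]
for nm,m in (("top",(1,0)),("scene",(0,1)),("both",(1,1))):
    f=lambda t:np.r_[m[0]*(proj(ct,W(A,.08,t))-T).ravel(),m[1]*(proj(cs,W(B,.08,t))-S).ravel()]
    r=least_squares(f,[.5,.1,1.5]); print(nm,r.x,np.degrees(r.x[2]),np.sqrt(np.mean(r.fun**2)))
    if nm=="top": t=r.x
t=r.x
c,s=np.cos(t[2]),np.sin(t[2]);Rw=np.array([[c,-s],[s,c]])
for cc,l,o in ((ct,[(189,259),(371.5,299),(382,302),(192,238),(186,280)],[210,110]),(cs,[(607,275),(415,240),(605,290)],[240,230])):
    for p in un(l,o):
        w=ray(cc,p,.052); print(w, ((w[:2]-t[:2])@Rw*1000).round(1))
E
```

```text
top [0.53912507 0.00695418 1.39701287] 80.04294126450884 0.2578298628901049
scene [0.54034105 0.00614658 1.39989705] 80.208192822726 0.32072194648668484
both [0.53961481 0.00653886 1.3982782 ] 80.11543965741626 0.4729018626952967
[0.5653211  0.10923481 0.052     ] [105.6  -7.7]
[0.54125344 0.01193585 0.052     ] [ 5.6 -0.7]
[0.53949288 0.00635222 0.052     ] [-0.2  0.1]
[0.57661724 0.10740574 0.052     ] [105.7 -19.1]
[0.55403615 0.11106137 0.052     ] [105.4   3.7]
[0.55572625 0.10883787 0.052     ] [103.5   1.7]
[0.534303   0.01307404 0.052     ] [5.5 6.4]
[0.56526686 0.10726213 0.052     ] [103.6  -8. ]
```

```bash
cat >> h.py <<'E'
SAFE=np.array([0.5396,0.0065]); SY=np.radians(80.1)
c_,s_=np.cos(SY),np.sin(SY); RW=np.array([[c_,-s_],[s_,c_]])
def s2w(x,y,z): return np.r_[RW@np.array([x,y])/1000+SAFE,z/1000]
def delta(o,p,rot):
    "print shift (tool axes,/0.25) and turn (/pi) from obs o to target TCP p, Rotation rot"
    R0=R.from_euler('xyz',o['tcp_rot'],degrees=True)
    d=R0.inv().apply(np.array(p)-o['ee_pos']); w=(R0.inv()*rot).as_rotvec()
    print("shift mm",(d*1000).round(1),"scaled",(d/.25).round(3),"turn deg",np.degrees(w).round(2),"scaled",(w/np.pi).round(4))
E
python3 - <<'E'
from h import *
from workcell import bot
o=bot.get_obs()
p=s2w(50.5-15,-3.9+1,200); print(p)
delta(o,p,R.from_euler('xyz',[180,0,-13.9],degrees=True))
E
```

```text
[0.5485603  0.04097279 0.2       ]
shift mm [-317.8  498.8   31.1] scaled [-1.271  1.995  0.124] turn deg [4.000e-02 5.000e-02 8.323e+01] scaled [2.000e-04 3.000e-04 4.624e-01]
```

```bash
python3 -m pendant '[[-0.106,0.166,0,0,0,0,0],[-0.106,0.166,0,0,0,0,0],[-0.106,0.166,0,0,0,0,0],[-0.106,0.166,0,0,0,0,0],[-0.106,0.166,0,0,0,0,0],[-0.106,0.166,0,0,0,0,0],[-0.106,0.166,0,0,0,0,0],[-0.106,0.166,0,0,0,0,0],[-0.106,0.166,0,0,0,0,0],[-0.106,0.166,0,0,0,0,0],[-0.106,0.166,0,0,0,0,0],[-0.106,0.166,0,0,0,0,0]]' 100
python3 -m pendant '[[0,0,0,0,0,0.047,0],[0,0,0,0,0,0.047,0],[0,0,0,0,0,0.047,0],[0,0,0,0,0,0.047,0],[0,0,0,0,0,0.047,0],[0,0,0,0,0,0.047,0],[0,0,0,0,0,0.047,0],[0,0,0,0,0,0.047,0],[0,0,0,0,0,0.047,0],[0,0,0,0,0,0.047,0],[0,0,0,0,0,0,0]]'
python3 - <<'E'
from h import *
from workcell import bot
o=bot.get_obs(); print(o['q'].round(1),o['wrist_force'])
delta(o,s2w(50.5-15,-3.9+1,200),R.from_euler('xyz',[180,0,-13.9],degrees=True))
E
```

```text
time: 1.35
ee_pos: [0.5515, 0.0352, 0.2277]
tcp_rot: [-180.0, 0.2, 69.9]
wrist_force: [0.7, 1.6, -0.2]
opening: 0.0854
time: 2.45
ee_pos: [0.5536, 0.0277, 0.2217]
tcp_rot: [179.6, 0.5, -16.4]
wrist_force: [-0.4, 0.8, -0.4]
opening: 0.085
[  3.    6.   10.2  94.8  -0.2 109.4] [-0.35034194  0.83636152 -0.42261557]
shift mm [ -8.4 -11.5  21.7] scaled [-0.034 -0.046  0.087] turn deg [ 0.41  0.54 -2.48] scaled [ 0.0023  0.003  -0.0138]
```

```bash
python3 -m pendant '[[-0.03,-0.04,0,0.002,0.003,-0.013,0],[0,0,0,0,0,0,0]]'
python3 - <<'E'
from h import *
from workcell import bot
import pickle
o=bot.get_obs(); c=bot.calibration("wrist"); im=bot.camera("wrist")
pickle.dump((o,c),open("w1.pkl","wb"))
cv2.imwrite("pics/w1.png",im[:,:,::-1]); print(o['ee_pos'],o['tcp_rot'])
E
```

```text
time: 2.65
ee_pos: [0.5489, 0.0402, 0.2213]
tcp_rot: [180.0, 0.0, -13.4]
wrist_force: [0.0, -0.1, 0.7]
opening: 0.0856
[0.54886443 0.04016462 0.22126584] [ 1.79977273e+02  1.19438935e-02 -1.34299598e+01]
```

View pics/w1.png

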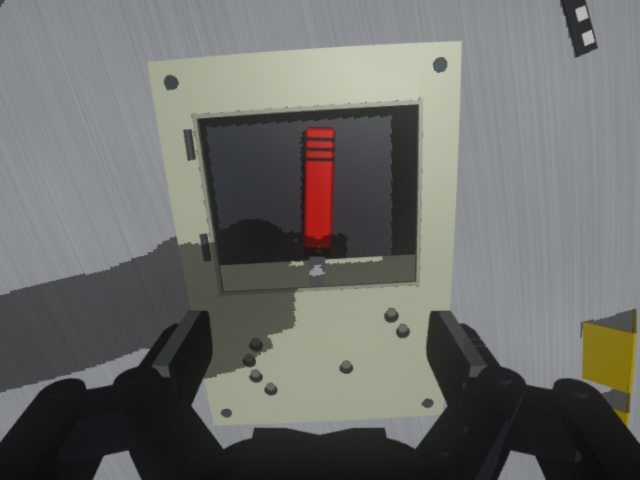

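The wrist view shows the red handle's top face from its butt at about (320,128) down to its shank end at about (318,250). The doorway corners are at (197,115), (420,99), (417,284), (221,293), and the fingers straddle the handle.

```bash
python3 - <<'E'
from h import *
import pickle
o,c=pickle.load(open("w1.pkl","rb"))
im=cv2.imread("pics/w1.png")
hsv=cv2.cvtColor(im,cv2.COLOR_BGR2HSV)
for v in (140,165,180,200,220,240):
    r=im[v].astype(int); xs=np.where((r[:,2]>70)&(r[:,1]<0.5*r[:,2])&(r[:,0]<.5*r[:,2]))[0]
    xs=xs[(xs>290)&(xs<350)]
    if len(xs)==0: continue
    for u in (xs.min()-.5,xs.max()+.5):
        w=ray(c,np.array([u,v]),.052); print(v,u,((w[:2]-SAFE)@RW*1000).round(1),end=' ')
    print()
for u in ((320,127),(318,249),(318,258)):
    w=ray(c,np.array(u,float),.052); print(u,w.round(4),((w[:2]-SAFE)@RW*1000).round(1))
for u in ((197,115),(420,99),(417,284),(221,293),(150,63),(461,41)):
    w=ray(c,np.array(u,float),.08); print(u,((w[:2]-SAFE)@RW*1000).round(1))
E
```

```text
140 308.5 [98.3  1.4] 140 312.5 [98.1 -1.8] 
165 304.5 [78.6  6.1] 165 333.5 [ 77.2 -17.6] 
180 304.5 [66.3  7. ] 180 333.5 [ 64.9 -17. ] 
200 304.5 [49.5  8.2] 200 332.5 [ 48.1 -15.3] 
220 303.5 [32.3 10.4] 220 331.5 [ 30.8 -13.5] 
240 304.5 [14.3 10.8] 240 330.5 [ 12.9 -11.7] 
(320, 127) [0.5664 0.1113 0.052 ] [107.9  -8.4]
(318, 249) [0.5409 0.0117 0.052 ] [ 5.3 -0.4]
(318, 258) [0.5389 0.0035 0.052 ] [-3.1  0.2]
(197, 115) [123.   79.9]
(420, 99) [123.8 -81. ]
(417, 284) [-20.6 -80.8]
(221, 293) [-18.7  82.1]
(150, 63) [161.  108.5]
(461, 41) [ 161.2 -109.7]
```

```bash
python3 - <<'E'
from h import *
from workcell import bot
delta(bot.get_obs(),s2w(36,-2.4,31),R.from_euler('xyz',[180,0,-14.4],degrees=True))
E
```

```text
shift mm [ -1.2  -1.8 190.2] scaled [-0.005 -0.007  0.761] turn deg [0.05 0.02 0.88] scaled [0.0003 0.0001 0.0049]
```

```bash
python3 -m pendant '[[-0.004,-0.007,0.16,0,0,0.005,0],[0,0,0.16,0,0,0,0],[0,0,0.15,0,0,0,0],[0,0,0.12,0,0,0,0],[0,0,0.06,0,0,0,0],[0,0,0,0,0,0,0]]'
python3 - <<'E'
from h import *
from workcell import bot
delta(bot.get_obs(),s2w(36,-2.4,31),R.from_euler('xyz',[180,0,-14.4],degrees=True))
E
```

```text
time: 3.3
ee_pos: [0.5487, 0.0425, 0.0544]
tcp_rot: [-180.0, -0.2, -13.6]
wrist_force: [-0.3, 1.1, 0.3]
opening: 0.0858
shift mm [-0.4  1.1 23.4] scaled [-0.002  0.004  0.094] turn deg [-0.01 -0.24  0.79] scaled [-0.     -0.0013  0.0044]
```

```bash
python3 -m pendant '[[0,0.004,0.06,0,-0.001,0.004,0],[0,0,0.03,0,0,0,0],[0,0,0,0,0,0,0]]'
python3 - <<'E'
from h import *
from workcell import bot
delta(bot.get_obs(),s2w(36,-2.4,31),R.from_euler('xyz',[180,0,-14.4],degrees=True))
E
```

```text
time: 3.6
ee_pos: [0.5495, 0.0416, 0.0322]
tcp_rot: [-180.0, -0.2, -14.3]
wrist_force: [0.2, -0.9, 0.7]
opening: 0.0852
shift mm [-1.3  0.4  1.2] scaled [-0.005  0.002  0.005] turn deg [-0.05 -0.18  0.14] scaled [-0.0003 -0.001   0.0008]
```

```bash
python3 -m pendant '[[-0.004,0,0,0,0,0,0.3],[0,0,0,0,0,0,0.6],[0,0,0,0,0,0,1],[0,0,0,0,0,0,1],[0,0,0,0,0,0,1],[0,0,0,0,0,0,1],[0,0,0,0,0,0,1],[0,0,0,0,0,0,1]]' 100
python3 - <<'E'
from h import *
from workcell import bot
o=bot.get_obs(); print(o['ee_pos'],o['tcp_rot'],o['wrist_force'],o['opening'])
cv2.imwrite("pics/w2.png",bot.camera("wrist")[:,:,::-1])
E
```

```text
time: 4.4
ee_pos: [0.55, 0.042, 0.035]
tcp_rot: [-179.9, -0.4, -14.2]
wrist_force: [-0.2, -0.6, 0.5]
opening: 0.0215
[0.5500271  0.04203766 0.03503608] [-179.87489724   -0.39757574  -14.22677105] [-0.15018476 -0.59203868  0.49432393] 0.021546077100851047
```

View pics/w2.png

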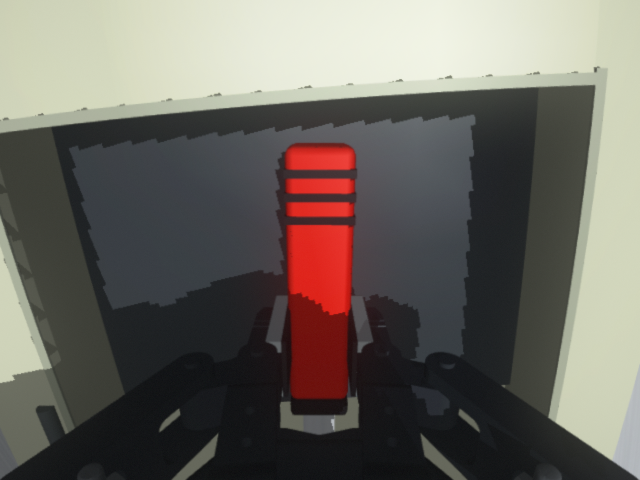

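The fingers hold the handle about 15 mm toward its shank end from the middle. However, the tool drifted up to z=35 mm, so the grip is shallow. I'll open slightly, lower and regrip.

```bash
python3 -m pendant '[[0,0,0,0,0,0,0.5],[0,0,0,0,0,0,0.5],[-0.004,0,0.012,0,0,0,0.5],[0,0,0.01,0,0,0,0.5],[0,0,0,0,0,0,0.5]]'
python3 - <<'E'
from h import *
from workcell import bot
delta(bot.get_obs(),s2w(36,-2.4,29.5),R.from_euler('xyz',[180,0,-14.4],degrees=True))
E
```

```text
time: 4.95
ee_pos: [0.5491, 0.0423, 0.0291]
tcp_rot: [-179.9, -0.4, -14.2]
wrist_force: [0.9, -0.3, 0.3]
opening: 0.0426
shift mm [-0.8  0.9 -0.4] scaled [-0.003  0.004 -0.002] turn deg [-0.13 -0.42  0.17] scaled [-0.0007 -0.0023  0.001 ]
```

```bash
python3 -m pendant '[[-0.002,0,0,0,-0.002,0,1],[0,0,0,0,0,0,1],[0,0,0,0,0,0,1],[0,0,0,0,0,0,1],[0,0,0,0,0,0,1]]' 100
```

```text
time: 5.45
ee_pos: [0.5486, 0.0425, 0.0294]
tcp_rot: [-179.9, -0.0, -14.2]
wrist_force: [0.3, 0.6, 1.6]
opening: 0.0218
```

```bash
cat > plan.py <<'E'
from h import *
# 2D safe x-z plane (mm); bar coords relative to TCP: a along bar, n normal; axis at n=10.5, TCP at bar x=-15
G=-15; N=10.5
obs=[(-400,-20,76,80),(120,400,76,80),(-15,135,4,28),(-400,400,-50,4),(-400,-156,4,80),(156,400,4,80)]
def rect(a0,a1,n0,n1,k=40):
    a=np.linspace(a0,a1,k);n=np.linspace(n0,n1,7)
    A,B=np.meshgrid(a,n);return np.c_[A.ravel(),B.ravel()]
bar=np.r_[rect(-55-G,55-G,N-12,N+12),rect(-167-G,-55-G,N-4,N+4),rect(-185-G,-167-G,N-3,N+3)]
body=rect(-43,43,73,150)
def clr(x,z,th,pts):
    c,s=np.cos(th),np.sin(th); P=np.c_[x+pts[:,0]*c-pts[:,1]*s,z+pts[:,0]*s+pts[:,1]*c]
    m=1e9
    for i,(x0,x1,z0,z1) in enumerate(obs):
        dx=np.maximum(np.maximum(x0-P[:,0],P[:,0]-x1),0);dz=np.maximum(np.maximum(z0-P[:,1],P[:,1]-z1),0)
        d=np.hypot(dx,dz).min()
        if d==0: d=-1
        m=min(m,d)
    return m
E
python3 - <<'E'
from plan import *
from workcell import bot
o=bot.get_obs(); s=(o['ee_pos'][:2]-SAFE)@RW*1000; print(s,clr(s[0],29.5,0,bar))
for d in range(0,61,5):
    th=np.radians(d);b=(-9,)
    for x in range(10,100,3):
        for z in range(28,150,3):
            cc=min(clr(x,z,th,bar),clr(x,z,th,body)*1.0)
            if cc>b[0]: b=(cc,x,z)
    print(d,b)
E
```

```text
[36.99445574 -2.72765963] -1
0 (np.float64(67.9577074363166), 34, 148)
5 (np.float64(60.65498396858621), 10, 148)
10 (np.float64(45.865867944213406), 10, 148)
15 (np.float64(31.245206029739478), 10, 148)
20 (np.float64(16.904270290530647), 10, 148)
25 (np.float64(18.809062847912873), 91, 91)
30 (np.float64(18.060052333252443), 97, 106)
35 (np.float64(16.991498242725566), 91, 115)
40 (np.float64(15.875475810650824), 88, 127)
45 (np.float64(15.24009213191977), 91, 145)
50 (np.float64(12.777434842437193), 76, 148)
55 (np.float64(9.045975743504243), 61, 148)
60 (np.float64(0.5256813566454364), 40, 148)
```

```bash
cat > dij.py <<'E'
from plan import *
import heapq
X=np.arange(17,138,4);Z=np.arange(30,280,4);T=np.arange(0,51,5)
import functools
@functools.lru_cache(None)
def C(i,j,k):
    th=np.radians(T[k]); return min(clr(X[i],Z[j],th,bar),clr(X[i],Z[j],th,body))
start=(5,1,0)  # x=37,z=34
D={start:0};prev={};h=[(0,start)];done=set()
while h:
    d,n=heapq.heappop(h)
    if n in done: continue
    done.add(n); i,j,k=n
    th=np.radians(T[k]); tip=Z[j]-170*np.sin(th)+(N-3)*np.cos(th)
    if tip>110 : break
    for di in(-1,0,1):
        for dj in(-1,0,1):
            for dk in(-1,0,1):
                m=(i+di,j+dj,k+dk)
                if m==n or not(0<=m[0]<len(X) and 0<=m[1]<len(Z) and 0<=m[2]<len(T)) or m in done: continue
                cc=C(*m)
                if cc<3 : continue
                nd=d+np.sqrt(di**2+dj**2+2*dk**2)*(.05+(min(cc,16)**-2)*4)
                if nd<D.get(m,1e9): D[m]=nd;prev[m]=n;heapq.heappush(h,(nd,m))
p=[n]
while p[-1]!=start: p.append(prev[p[-1]])
for n in p[::-1]: print(X[n[0]],Z[n[1]],T[n[2]],round(float(C(*n)),1))
E
python3 dij.py
```

```text
37 34 0 4.5
37 38 0 8.5
37 42 0 12.5
37 46 0 15.0
37 50 5 15.0
37 54 10 15.3
37 58 15 14.2
41 62 15 11.0
45 66 20 10.9
49 70 20 13.4
53 70 20 12.0
57 74 20 13.7
61 74 20 13.1
65 78 20 12.7
69 82 25 13.0
73 86 25 15.7
77 90 25 13.8
81 94 25 11.9
85 98 30 15.5
89 102 30 17.5
93 106 30 16.1
97 110 30 14.6
97 114 30 11.1
101 118 35 13.7
105 122 35 14.7
109 126 35 16.7
113 130 35 17.6
117 134 35 16.6
121 138 35 15.6
125 142 35 15.3
129 146 35 14.6
133 150 35 13.6
137 154 35 13.1
137 158 35 10.9
137 162 30 7.0
137 162 25 17.0
137 162 20 30.9
```

```bash
cat > tgt.py <<'E'
from plan import *
from workcell import bot
import sys
def go(*wps):
    o=bot.get_obs(); s=(o['ee_pos'][:2]-SAFE)@RW*1000
    R0=R.from_euler('xyz',[180,0,-14.3],degrees=True)
    rt=R.from_euler('xyz',o['tcp_rot'],degrees=True)
    ax=-rt.as_matrix()[:,1]; th=np.degrees(np.arcsin(ax[2]))
    print("now safe",s.round(1),"z",round(o['ee_pos'][2]*1000,1),"th",round(th,1),"clr",round(float(clr(s[0],o['ee_pos'][2]*1000,np.radians(th),bar)),1),"F",o['wrist_force'].round(1),"M",o['torque'].round(2),"open",round(o['opening'],4),"q",o['q'].round(0))
    for x,z,t in wps:
        p=s2w(x,-2.7-np.tan(np.radians(4.4))*(x-37),z); r=R0*R.from_rotvec([np.radians(t),0,0])
        delta(o,p,r); o=dict(ee_pos=p,tcp_rot=r.as_euler('xyz',degrees=True))
go(*eval(sys.argv[1]))
E
python3 tgt.py '[(37,46,0),(37,58,15),(49,70,20),(65,79,21),(85,98,29),(113,130,35),(150,175,35),(160,290,35)]'
```

```text
now safe [37.  -2.7] z 29.4 th 0.1 clr -1.0 F [0.3 0.6 1.6] M [ 0.04  0.12 -0.03] open 0.0218 q [  4.   6. -11.  73.   0. 109.]
shift mm [ -0.   -0.  -16.6] scaled [-0.    -0.    -0.066] turn deg [-0.14 -0.02  0.07] scaled [-0.0008 -0.0001  0.0004]
shift mm [  0.   0. -12.] scaled [ 0.     0.    -0.048] turn deg [15. -0. -0.] scaled [ 0.0833 -0.     -0.    ]
shift mm [ -0.  -14.7  -8.5] scaled [-0.    -0.059 -0.034] turn deg [5. 0. 0.] scaled [0.0278 0.     0.    ]
shift mm [  0.  -18.2  -3. ] scaled [ 0.    -0.073 -0.012] turn deg [ 1. -0. -0.] scaled [ 0.0056 -0.     -0.    ]
shift mm [ -0.  -25.5 -10.5] scaled [-0.    -0.102 -0.042] turn deg [ 8. -0.  0.] scaled [ 0.0444 -0.      0.    ]
shift mm [  0.  -40.1 -14.4] scaled [ 0.    -0.16  -0.057] turn deg [ 6. -0. -0.] scaled [ 0.0333 -0.     -0.    ]
shift mm [  0.  -56.2 -15.6] scaled [ 0.    -0.225 -0.062] turn deg [0. 0. 0.] scaled [0. 0. 0.]
shift mm [ -0.  -74.2 -88.4] scaled [-0.    -0.297 -0.354] turn deg [0. 0. 0.] scaled [0. 0. 0.]
```

```bash
python3 -m pendant '[[0,0,-0.02,0,0,0,1],[0,0,-0.024,0,0,0,1],[0,0,-0.022,0,0,0,1],[0,0,0,0,0,0,1]]'; python3 tgt.py '[(37,46,0),(37,58,15)]'
```

```text
time: 5.85
ee_pos: [0.5481, 0.0424, 0.0467]
tcp_rot: [-179.9, 0.1, -14.2]
wrist_force: [-0.3, -0.5, -1.0]
opening: 0.022
now safe [36.8 -2.3] z 46.7 th 0.1 clr 14.8 F [-0.3 -0.5 -1. ] M [ 0.02  0.   -0.02] open 0.022 q [  4.   5. -10.  75.   0. 109.]
shift mm [ 0.4 -0.2  0.7] scaled [ 0.002 -0.001  0.003] turn deg [-0.11  0.06  0.07] scaled [-0.0006  0.0003  0.0004]
shift mm [  0.   0. -12.] scaled [ 0.     0.    -0.048] turn deg [15. -0. -0.] scaled [ 0.0833 -0.     -0.    ]
```

```bash
python3 -m pendant '[[0,0,-0.016,0.028,0,0,1],[0,0,-0.016,0.028,0,0,1],[0,0,-0.016,0.028,0,0,1],[0,0,0,0,0,0,1]]'; python3 tgt.py '[(37,58,15),(49,70,20)]'
python3 - <<'E'
from h import *
from workcell import bot
a=bot.camera("scene")[:,:,::-1][200:380,220:460]
cv2.imwrite("pics/s3.png",cv2.resize(a,None,fx=3,fy=3,interpolation=cv2.INTER_CUBIC))
cv2.imwrite("pics/w3.png",bot.camera("wrist")[:,:,::-1])
E
```

```text
time: 6.25
ee_pos: [0.5483, 0.0423, 0.0595]
tcp_rot: [-164.3, -0.0, -14.1]
wrist_force: [0.4, -0.7, -1.9]
opening: 0.022
now safe [36.7 -2.4] z 59.5 th 15.7 clr 13.4 F [ 0.4 -0.7 -1.9] M [-0.4   0.11 -0.04] open 0.022 q [ -4.   2. -14.  72.  15. 101.]
shift mm [0.3 0.1 1.5] scaled [0.001 0.    0.006] turn deg [-0.75  0.04  0.2 ] scaled [-0.0042  0.0002  0.0011]
shift mm [ -0.  -14.7  -8.5] scaled [-0.    -0.059 -0.034] turn deg [5. 0. 0.] scaled [0.0278 0.     0.    ]
```

View pics/s3.png

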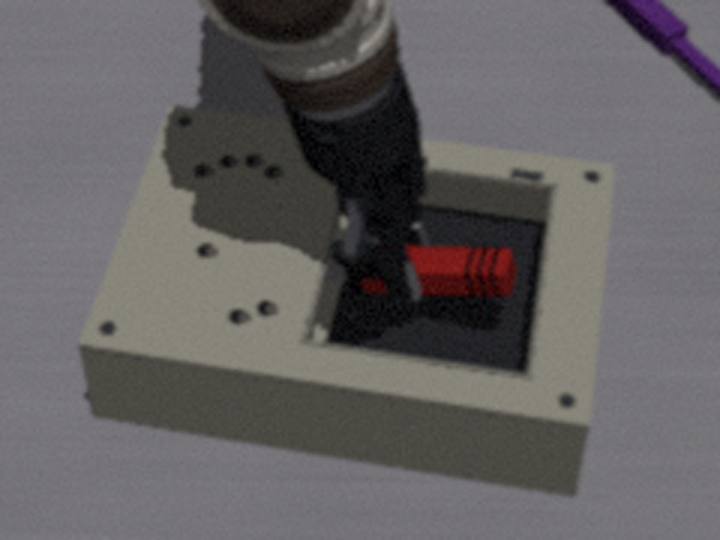

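View pics/w3.png

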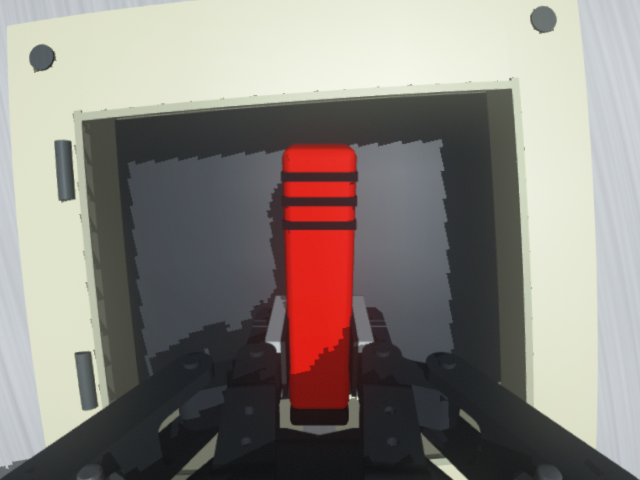

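The bar has lifted and tilted with the gripper: the butt sits at (320,146) in the wrist view, as before, and its shadow has separated on the liner. I'll draw it on diagonally.

```bash
python3 -m pendant '[[0,-0.03,-0.014,0.012,0,0,1],[0,-0.03,-0.014,0.012,0,0,1],[0,-0.025,-0.005,0.002,0,0,1],[0,-0.025,-0.005,0.002,0,0,1],[0,-0.022,-0.004,0.002,0,0,1],[0,0,0,0,0,0,1]]'; python3 tgt.py '[(65,79,21),(85,98,29)]'
```

```text
time: 6.95
ee_pos: [0.5555, 0.0737, 0.0795]
tcp_rot: [-159.4, 0.1, -13.8]
wrist_force: [0.4, -0.1, -2.4]
opening: 0.0222
now safe [68.9 -4.1] z 79.5 th 20.6 clr 13.6 F [ 0.4 -0.1 -2.4] M [-0.49  0.11  0.03] open 0.0222 q [ -3.   1. -13.  72.  20. 102.]
shift mm [ 1.1  3.8 -0.9] scaled [ 0.004  0.015 -0.004] turn deg [0.43 0.23 0.39] scaled [0.0024 0.0013 0.0022]
shift mm [ -0.  -25.5 -10.5] scaled [-0.    -0.102 -0.042] turn deg [ 8. -0.  0.] scaled [ 0.0444 -0.      0.    ]
```

```bash
python3 -m pendant '[[0.002,-0.03,-0.016,0.016,0,0.001,1],[0.002,-0.03,-0.016,0.016,0,0.001,1],[0,-0.028,-0.014,0.015,0,0,1],[0,0,0,0,0,0,1]]'; python3 tgt.py '[(85,98,29),(113,130,35)]'
python3 - <<'E'
from h import *
from workcell import bot
a=bot.camera("scene")[:,:,::-1][200:380,220:460]
cv2.imwrite("pics/s4.png",cv2.resize(a,None,fx=3,fy=3,interpolation=cv2.INTER_CUBIC))
E
```

```text
time: 7.35
ee_pos: [0.5601, 0.0902, 0.0988]
tcp_rot: [-150.9, 0.3, -14.1]
wrist_force: [-0.6, -0.1, -2.1]
opening: 0.0223
now safe [86.  -5.9] z 98.8 th 29.1 clr 17.2 F [-0.6 -0.1 -2.1] M [-0.62  0.15 -0.01] open 0.0223 q [ -5.   1. -13.  71.  29. 101.]
shift mm [0.6 1.2 0.2] scaled [0.002 0.005 0.001] turn deg [-0.13  0.35  0.09] scaled [-0.0007  0.0019  0.0005]
shift mm [  0.  -40.1 -14.4] scaled [ 0.    -0.16  -0.057] turn deg [ 6. -0. -0.] scaled [ 0.0333 -0.     -0.    ]
```

View pics/s4.png

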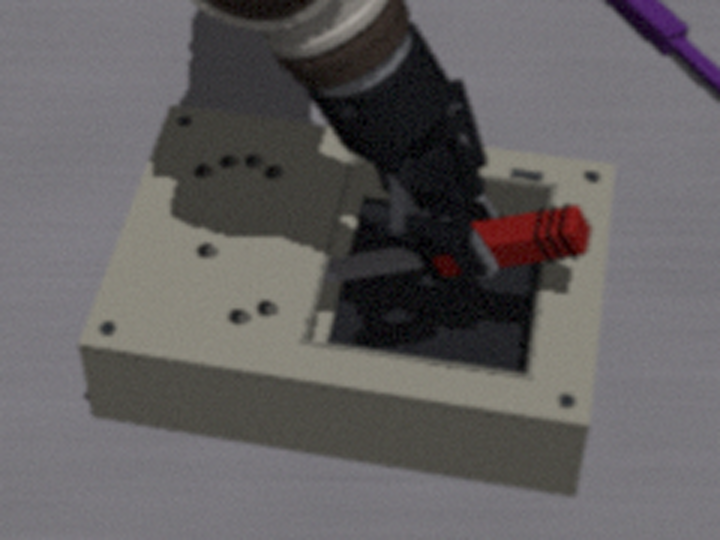

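The butt has risen through the doorway at about (580,230), and the shank runs clear under the plate edge at about (335,265). The force reading shows only the bar's weight.

```bash
python3 -m pendant '[[0,-0.04,-0.014,0.008,0.001,0,1],[0,-0.04,-0.014,0.008,0,0,1],[0,-0.04,-0.014,0.008,0,0,1],[0,-0.04,-0.014,0.008,0,0,1],[0,0,0,0,0,0,1]]'; python3 tgt.py '[(113,130,35),(150,175,35),(150,290,35)]'
```

```text
time: 7.9
ee_pos: [0.5672, 0.1188, 0.1339]
tcp_rot: [-144.9, 0.1, -14.1]
wrist_force: [0.9, 0.3, -1.7]
opening: 0.022
now safe [115.4  -7.9] z 133.9 th 35.1 clr 16.0 F [ 0.9  0.3 -1.7] M [-0.73  0.13 -0.12] open 0.022 q [ -4.  -0. -12.  72.  35. 102.]
shift mm [0.8 4.2 1.9] scaled [0.003 0.017 0.007] turn deg [-0.12  0.19  0.12] scaled [-0.0007  0.0011  0.0006]
shift mm [  0.  -56.2 -15.6] scaled [ 0.    -0.225 -0.062] turn deg [0. 0. 0.] scaled [0. 0. 0.]
shift mm [ -0.  -66.  -94.2] scaled [-0.    -0.264 -0.377] turn deg [0. 0. 0.] scaled [0. 0. 0.]
```

```bash
python3 -m pendant '[[0,-0.06,-0.005,0,0,0,1],[0,-0.06,-0.012,0,0,0,1],[0,-0.06,-0.014,0,0,0,1],[0,-0.05,-0.014,0,0,0,1],[0,0,0,0,0,0,1]]'; python3 tgt.py '[(150,175,35),(150,290,35)]'
python3 - <<'E'
from h import *
from workcell import bot
a=bot.camera("scene")[:,:,::-1][180:380,220:460]
cv2.imwrite("pics/s5.png",cv2.resize(a,None,fx=3,fy=3,interpolation=cv2.INTER_CUBIC))
E
```

```text
time: 8.4
ee_pos: [0.5782, 0.1623, 0.181]
tcp_rot: [-144.9, 0.0, -14.1]
wrist_force: [0.5, -0.8, -1.6]
opening: 0.0221
now safe [160.1 -11.3] z 181.0 th 35.1 clr 36.2 F [ 0.5 -0.8 -1.6] M [-0.74  0.19  0.01] open 0.0221 q [  0.  -1.  -7.  73.  34. 107.]
shift mm [ 0.8 11.7 -0.9] scaled [ 0.003  0.047 -0.004] turn deg [-0.13  0.14  0.18] scaled [-0.0007  0.0008  0.001 ]
shift mm [ -0.  -66.  -94.2] scaled [-0.    -0.264 -0.377] turn deg [0. 0. 0.] scaled [0. 0. 0.]
```

View pics/s5.png

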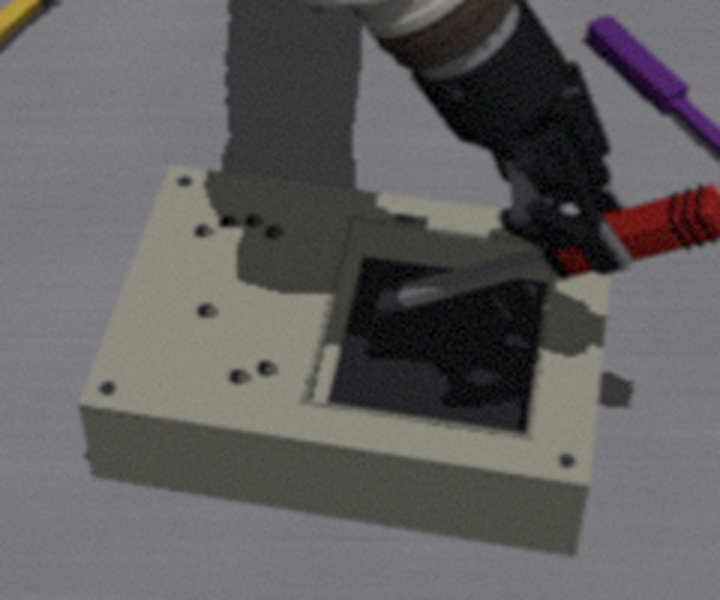

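The chisel tip is in view at about (385,298), inside the doorway and clear of the plate edge. Now straight up.

```bash
python3 -m pendant '[[0,-0.045,-0.06,0,0,0,1],[0,-0.07,-0.095,0,0,0,1],[0,-0.07,-0.095,0,0,0,1],[0,-0.06,-0.085,0,0,0,1],[0,-0.03,-0.04,0,0,0,1],[0,0,0,0,0,0,1],[0,0,0,0,0,0,1],[0,0,0,0,0,0,1],[0,0,0,0,0,0,1]]'; python3 tgt.py '[(160,290,35)]'
python3 - <<'E'
from h import *
from workcell import bot
for n in("scene","top"):cv2.imwrite(f"pics/{n}6.png",bot.camera(n)[:,:,::-1])
E
```

```text
time: 9.35
ee_pos: [0.5768, 0.1629, 0.2929]
tcp_rot: [-145.2, 0.6, -14.1]
wrist_force: [0.6, 0.4, -2.4]
opening: 0.0222
now safe [160.4  -9.7] z 292.9 th 34.8 clr 127.3 F [ 0.6  0.4 -2.4] M [-0.79  0.16  0.06] open 0.0222 q [  0.   1.   6.  87.  34. 108.]
shift mm [2.5 1.8 2.2] scaled [0.01  0.007 0.009] turn deg [ 0.2   0.63 -0.22] scaled [ 0.0011  0.0035 -0.0012]
```

View pics/scene6.png

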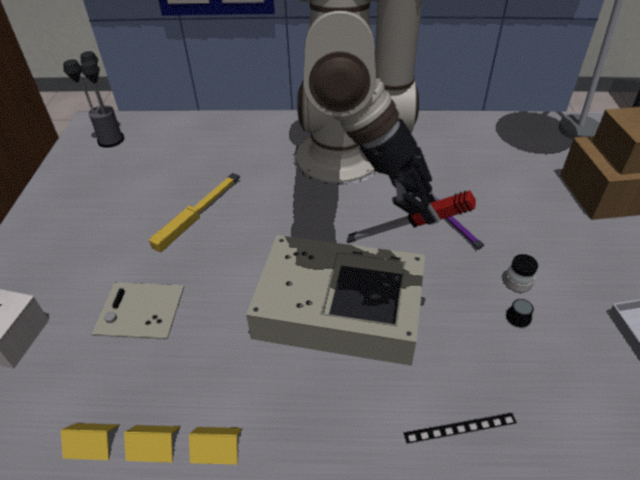

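View pics/top6.png

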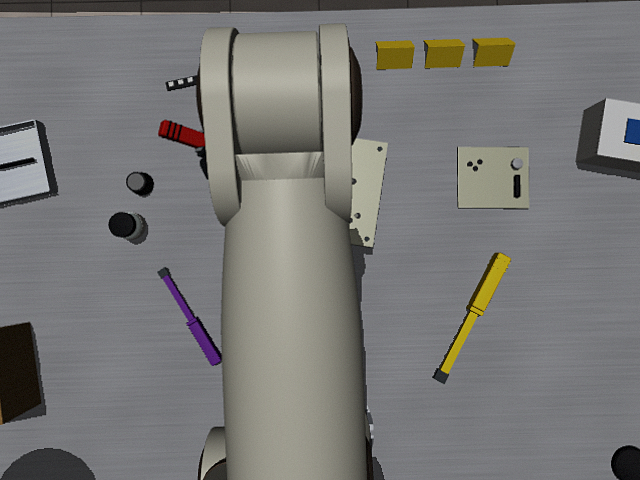

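```bash
python3 - <<'E'
from h import *
from workcell import bot
o=bot.get_obs(); r=R.from_euler('xyz',o['tcp_rot'],degrees=True)
# tool y = -bar x ; tool z = -bar z ; axis 10.5 mm behind TCP, TCP at bar x=-15
f=lambda bx:o['ee_pos']+r.apply([0,-(bx+15)/1000,-.0105])
for bx in(-185,55): print(f(bx).round(4),proj(bot.calibration("scene"),f(bx)).round(1))
print(np.abs(o['qd']).max())
E
```

```text
[0.5403 0.022  0.2046] [[349.1 238. ]]
[0.5899 0.2127 0.3416] [[473.8 198.3]]
0.5106970920889824
```

The predicted tip projects to (349,238) and the predicted butt to (474,198), and both match the scene image. The tip's lowest point is about z=0.20 m and the arm is still, so I'll hand in.

```bash
python3 - <<'E'
from workcell import bot
print(bot.job_done()); o=bot.get_obs(); print(o['time'],o['ee_pos'],o['opening'])
E
```

```text
the job is handed in; nothing more can be done
None
the job is handed in; nothing more can be done
```

I drew the pry bar out of the safe, and the gripper still holds it in the air. I gripped the handle across its sides and regripped once, because the first hold was too shallow. I then lifted it, tilted it to about 35° and drew it out handle first through the doorway without contact. The job was handed in at about 9.5 s of the 38 s allowed.

- **Height:** the chisel tip is at about z = 0.20 m, roughly 12 cm above the safe's top. Its predicted pixel position matched the scene image to within about 1 px.
- **Grip and forces:** the opening stayed at 22 mm from the regrip onward. It read about 2 mm under the 24 mm handle throughout, without slipping. The wrist force readings stayed at 1 to 3 N through the lift and draw, about the bar's own weight.
- **Surroundings:** in the last views the door leaf, powder jar, loupe and look-alike bars are where they began.

No check failed. The state could not be read again after hand-in, so the final second of holding is not confirmed by a reading.

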